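# Set the plate holder's jaw to the gauge mark with its thumbwheel

### The job

Set the culture-plate holder for the next plate: with a fingertip on top of the knurled thumbwheel, roll the wheel until the jaw gap has closed so far that the jaw's red pointer stands fully inside the green gauge mark, then take the hand away. Work the jaw only through the wheel: do not push the jaw itself, do not pinch the wheel by its faces, and leave the bottle, tube rack and dishes standing where they are.

Things in the scene. Friction and masses are not known exactly. Their poses are not given: they have to be found in the camera images.
- holder: Plate holder fixed to the bench, yaw up to 0.5: base 110 x 235 x 10 mm; origin on the bench, base from y -123 to +112 mm. y: the jaw's line of travel; x: roughly away from the robot. Blue wheel housing x -46 to 46, y -109 to -61, 60 high at the sides, 72 at the front and back. White fixed jaw y 75 to 91, 55 high. White scale strip x 50 to 86, y -60 to 50, top 28 mm up.
- wheel_top (a point): Highest point of the knurled wheel's rim, at (0, -85, 87) mm in the holder frame, axes as the holder's; it does not turn with the wheel. Wheel 70 mm in diameter, 24 mm wide, dark with a yellow rib every quarter turn, axle along the holder's y, 52 mm up; its top 15 mm stand clear above the housing.
- wheel: The knurled wheel; origin on the axle; rigid, unsprung. Its frame turns with it about the holder's y. Rolling its top towards the holder's +x (away from the robot) closes the gap, back opens it: 6 mm of jaw travel per rad (per 35 mm of rim rolled), 6 rad in all, from 0 at the start. Takes about 1.5 N at the rim, so a downward push of 5 to 15 N grips; stays where it is left.
- face_left: Bare metal disc, 62 mm in diameter, on the wheel's face towards the jaw (+y); touched together with face_right only when the wheel is pinched.
- face_right: The same disc on the wheel's other face (-y).
- jaw: Grey moving jaw, 84 x 16 mm, 58 mm high, between wheel and fixed jaw; it starts with its middle at y -30 mm in the holder frame and moves towards +y as the wheel closes it. Origin at its middle, at bench height. A 3 mm red line along its top continues the pointer.
- pointer (a point): Tip region of the red pointer, 3 mm wide in y, which reaches from the jaw over the white scale strip; 32 mm above the bench, at x +60, y 0 in the jaw's frame.
- mark (a point): Middle of the green gauge mark, a flat tab 9 mm wide in y, 30 mm long in x, fixed on the scale strip under the pointer's path; axes as the holder's. At the start 9 to 26 mm further along the holder's +y than the pointer; the pointer is fully inside when the two differ by under 3 mm in y.
- bottle: Amber bottle with orange cap, 56 mm in diameter, 110 mm high, loose; origin under its middle. Bystander.
- rack: Pink tube rack 100 x 50 mm, with tube caps 66 mm high, loose; origin under its middle. Bystander.
- dishes: Stack of four culture dishes, 88 mm in diameter, 56 mm high, loose as one piece; origin under its middle. Bystander.

How it is judged:
By the outcome, as a careful person would: the job done as asked, in the order asked, and still so for the second after the job is handed in, with the robot touching nothing.
It also fails if it takes over 58 s, if anything falls off the work surface, if the arm or the gripper's body presses on something with over 40 N, if the wrist force passes 120 N, or if a joint passes its speed limit or range.

### The arm

A 7-joint arm with a two-finger parallel gripper is mounted at the origin on the work surface. World frame = base frame: x ahead of the robot, y to its left, z up, the work surface at z = 0. Lengths are in m, angles in rad, forces in N, time in s.
With the tool pointing down it reaches from about 0.4 to 0.875 m from the base axis. Payload 6.5 kg.
Tool frame: the origin (TCP) lies on the centre line of the jaws, within the pads' length; the fingertips stand 19 mm ahead of it and the grasp point (between the pads) is the TCP (ctrl.tip_reach is the distance from the TCP to the fingertips, in m); z points along the fingers, x is the direction in which the jaws open and shut, and the axes are right-handed (so a half turn about z gives the same grasp; the last joint's range is limited). The gripper opens to 85 mm and grips with 20 to 120 N. Pads are 22 mm wide; open, the fingers measure 114 mm over their backs; the gripper's body (76 mm by 85 mm) begins 54 mm behind the grasp point. The pads swing forward as they close: fully open they stand 13 mm farther back than shut.
Start: joints at [-1.193, 0.536, -0.004, 1.538, 0.003, 1.067, -0.071], TCP at [0.279, 0.587, 0.25] pointing down, gripper open.
Joint ranges: [-2.7, 2.7], [-0.37, 2.16], [-1.27, 1.26], [0.24, 2.4], [-1.31, 4.45], [0.19, 1.91], [-2.76, 2.76]. Speed limits (rad/s): [2.39, 2.39, 3.14, 3.14, 3.14, 3.14, 3.14].

### API

Orientations are given as [roll, pitch, yaw] about the fixed x, y, z axes, in that order (R = Rz(yaw) Ry(pitch) Rx(roll)).
In Python, from cell import ctrl, cams, finish_job, spotter gives the robot as it stands. The module is installed in compiled form; this text tells all that it offers.
- The arm moves only by the shell command python3 -m creep 'ROWS' [FORCE]. ROWS is JSON, a list of rows, each a list of 7 numbers: the shift along the tool's x, y, z in mm, then the turn, a rotation vector about the tool's x, y, z in rad, then the finger opening in mm, from 0 to 85.4. A call has 1 to 20 rows; each row shifts and turns the commanded pose from where the row before left it, along the tool's axes as they then stand; what a row does not reach is not made up. A row lasts 1/8 s, in which the tool goes at most 62.5 mm and 10.7 degrees, less where a joint would pass 70% of its speed; a pose out of reach is approached as far as the arm can. A call with a gripper value outside its range is refused whole. The fingers move at their own pace and stop on an object; FORCE is the grip in N (left out, the last holds). Time passes only in rows, so rows that do not move let the fingers close. It gives the time, the measured TCP pose, the force and the opening at its end, in the units of the state.
- ctrl.get_state(): the state, without advancing time (a new reading comes with each control period).
- cams.camera(name): name is "scene" or "top" or "wrist"; returns (picture, depth): 400x640x3 uint8, red, green, blue; 400x640 float32, m along the optical axis (not along the pixel's ray), 0 where there is no reading.
- cams.camera_info(name): a dict with "vfov" (degrees; the focal length in pixels is half the picture's height over the tangent of half this angle, whatever the lens; pixels are square), "cx", "cy" (the principal point, pixels), "rvec" (rotation vector, rad) and "tvec" (3), from world to camera coordinates, as OpenCV has them; the wrist camera has in their place "tool_from_camera" (4x4, takes a point from camera to tool coordinates, whose origin is the TCP and whose axes are the tool frame's). Camera axes: x right, y down, z forward; pixel columns grow to the right and rows downward; lengths in m; the calibration is good to about 2 mm. A picture is of the moment at which its call begins: read the wrist's pose just before it. camera_info takes no time and is no camera call.
- finish_job(): hands the job in, once; it reports no verdict.
Trained networks look in the newest picture that a camera, given by its name, has taken for a name from the list of things; names that differ only in an ending like _2 or _b are one class to them, and where a whole thing is asked for, a point or a joint stands for the part that bears it (a point fixed in the world has none). Each returns a list of dicts, best first, with "confidence" (0 to 1); they miss things now and then, are a little off and sometimes report something else, mostly with a low value. They report only what shows in the picture. A call takes as long as a camera call.
- spotter.look_for(camera, thing): "location" ([column, row] in pixels, amid what is visible of it).
- spotter.spot_point(camera, thing): "location" ([column, row] in pixels: a listed point, or the origin of a listed thing).
The state is a dict: "clock": time; "qpos": joint angles; "joint_vel": joint speeds; "tau": joint torques, N m; "tool_pos": TCP position; "tcp_rot": TCP orientation; "force": force on the tool from outside, world axes, zero at the start; "wrist_torque": the same for the moment, N m; "grip_width": opening from 0.0 (shut) to 1.0 (fully open).
Only numpy, scipy, OpenCV 4.12 (cv2) and the standard library are available. Lean on these libraries where they do the work, as an engineer would, in place of code of your own. Each camera call takes 0.05 s, during which the arm holds its last target.

## Working session

There is one attempt and no reset: what is moved stays moved. The work goes in short steps, Python scripts to look and compute and a shell command to move; the robot and the scene stay as the last step left them, time stands still between calls to the robot, and variables do not carry over. Pictures are saved under pics/ and viewed, and the job is handed in when it is done.

```bash
mkdir -p pics; cat > h.py <<'E'
import numpy as np, cv2
from cell import ctrl, cams, finish_job, spotter
from scipy.spatial.transform import Rotation as R
def cam2world(name):
    i=cams.camera_info(name)
    if name=='wrist':
        s=ctrl.get_state(); T=np.eye(4); T[:3,:3]=R.from_euler('xyz',s['tcp_rot']).as_matrix(); T[:3,3]=s['tool_pos']
        return T@np.array(i['tool_from_camera']),i
    M=np.eye(4); M[:3,:3]=cv2.Rodrigues(np.array(i['rvec'],float))[0]; M[:3,3]=np.ravel(i['tvec'])
    return np.linalg.inv(M),i
def ray(name,px,T=None):
    W,i=cam2world(name)
    if T is not None: W=T
    f=200/np.tan(np.radians(i['vfov'])/2)
    d=np.array([(px[0]-i['cx'])/f,(px[1]-i['cy'])/f,1.])
    return W[:3,3],W[:3,:3]@d
def at_z(name,px,z,T=None):
    o,d=ray(name,px,T); return o+d*(z-o[2])/d[2]
def proj(name,P,T=None):
    W,i=cam2world(name)
    if T is not None: W=T
    f=200/np.tan(np.radians(i['vfov'])/2)
    c=np.linalg.inv(W)@np.append(P,1); return np.array([f*c[0]/c[2]+i['cx'],f*c[1]/c[2]+i['cy']])
def save(n,p): cv2.imwrite('pics/'+n,p[...,::-1])
E
python3 - <<'E'
from h import *
s=ctrl.get_state(); print({k:np.round(v,3) for k,v in s.items()}, ctrl.tip_reach)
Z=dict(wheel_top=.087,pointer=.032,mark=.028,jaw=0,holder=0,bottle=0,rack=0,dishes=0)
for n in ['scene','top']:
    p,d=cams.camera(n); save(n+'0.png',p)
    for t,z in Z.items():
        r=spotter.spot_point(n,t)
        for q in r[:2]: print(n,t,round(q['confidence'],2),np.round(q['location'],1),np.round(at_z(n,q['location'],z),4))
E
```

```text
{'clock': np.float64(0.0), 'qpos': array([-1.193,  0.537, -0.004,  1.539,  0.003,  1.067, -0.071]), 'joint_vel': array([ 0.001,  0.001,  0.001, -0.001, -0.002,  0.   ,  0.   ]), 'tau': array([ 1.0000e-03, -5.8341e+01,  1.0490e+00, -2.5911e+01,  1.2000e-02,
        1.0000e-02, -0.0000e+00]), 'tool_pos': array([0.279, 0.587, 0.249]), 'tcp_rot': array([3.141e+00, 2.000e-03, 1.127e+00]), 'force': array([-0.297, -0.545,  0.033]), 'wrist_torque': array([-0.006,  0.028, -0.012]), 'grip_width': np.float64(1.004)} 0.019
scene wheel_top 0.92 [188.1 164.2] [ 0.6011 -0.1798  0.087 ]
scene pointer 0.76 [200.7 211.7] [ 0.6635 -0.123   0.032 ]
scene mark 0.56 [208.8 218.3] [ 0.6683 -0.1014  0.028 ]
scene jaw 0.61 [223.1 198.1] [ 0.5998 -0.1151  0.    ]
scene holder 0.91 [231.1 200.6] [ 0.5982 -0.096   0.    ]
scene bottle 0.94 [323.6 238.5] [0.599  0.1247 0.    ]
scene bottle 0.25 [282.2 162.8] [ 0.4616 -0.0434  0.    ]
scene rack 0.61 [142. 166.] [ 0.6017 -0.3287  0.    ]
top wheel_top 0.82 [469.8 183.8] [ 0.6025 -0.1818  0.087 ]
top pointer 0.92 [431.9 162.5] [ 0.6608 -0.1214  0.032 ]
top mark 0.65 [422.5 158. ] [ 0.6719 -0.1032  0.028 ]
top jaw 0.85 [428.  193.8] [ 0.6011 -0.116   0.    ]
top holder 0.86 [415.8 194. ] [ 0.6011 -0.0903  0.    ]
top bottle 0.92 [315.3 194.4] [0.6037 0.1226 0.    ]
top bottle 0.69 [471.1 184. ] [ 0.6207 -0.2078  0.    ]
top rack 0.96 [528.9 187.4] [ 0.6113 -0.3281  0.    ]
top rack 0.74 [432.6 161.4] [ 0.6716 -0.1292  0.    ]
top dishes 0.73 [395.4 258.3] [ 0.4662 -0.0424  0.    ]
```

```bash
python3 - <<'E'
import cv2
a=cv2.imread('pics/scene0.png');b=cv2.imread('pics/top0.png')
cv2.imwrite('pics/s0c.png',cv2.resize(a[100:300,80:380],None,fx=2.6,fy=2.6,interpolation=cv2.INTER_CUBIC))
cv2.imwrite('pics/t0c.png',cv2.resize(b[120:300,290:560],None,fx=2.9,fy=2.9,interpolation=cv2.INTER_CUBIC))
E
```

```text
(no output)
```

View pics/s0c.png

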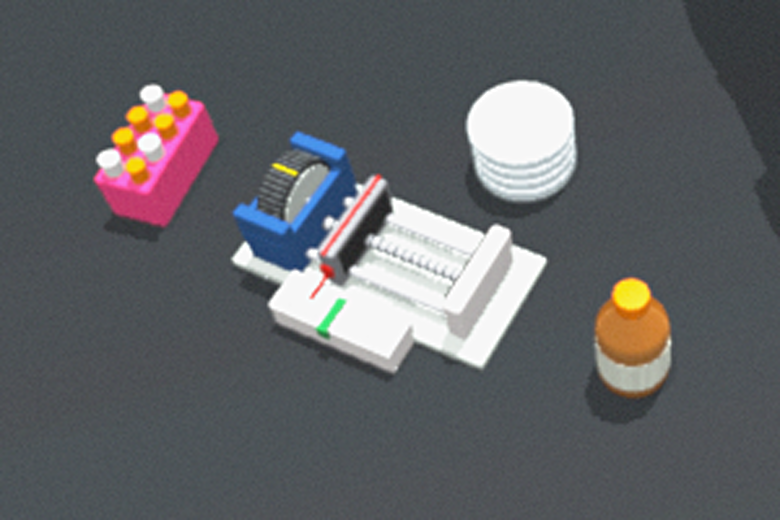

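View pics/t0c.png

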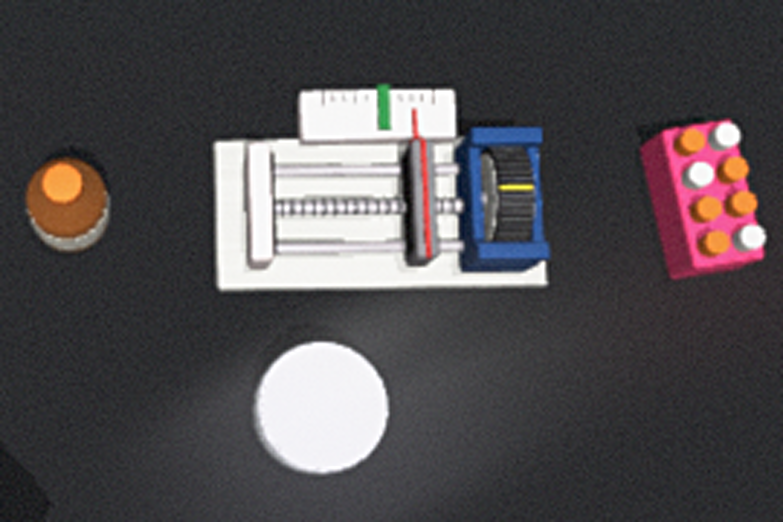

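Both pictures show the holder nearly square to the robot. The wheel is at scene (188,164) / top (470,184). The pointer is 18–20 mm short of the mark. I'll move above the wheel with the fingers shut.

```bash
python3 -m creep '[[-33.5,37,0,0,0,0,0],[-33.5,37,0,0,0,0,0],[-33.5,37,0,0,0,0,0],[-33.5,37,0,0,0,0,0],[-33.5,37,0,0,0,0,0],[-33.5,37,0,0,0,0,0],[-33.5,37,0,0,0,0,0],[-33.5,37,0,0,0,0,0],[-33.5,37,0,0,0,0,0],[-33.5,37,0,0,0,0,0],[-33.5,37,0,0,0,0,0],[-33.5,37,0,0,0,0,0],[-33.5,37,0,0,0,0,0],[-33.5,37,0,0,0,0,0],[-33.5,37,0,0,0,0,0],[-33.5,37,0,0,0,0,0]]' 40
python3 -m creep '[[0,0,0,0,0,0.16,0],[0,0,0,0,0,0.16,0],[0,0,0,0,0,0.16,0],[0,0,0,0,0,0.16,0],[0,0,0,0,0,0.16,0],[0,0,0,0,0,0.16,0],[0,0,0,0,0,0.165,0],[0,0,0,0,0,0,0],[0,0,0,0,0,0,0]]'
python3 - <<'E'
from h import *
print(np.round(cams.camera_info('wrist')['tool_from_camera'],3))
W,_=cam2world('wrist')
p,d=cams.camera('wrist'); save('w1.png',p)
for t,z in dict(wheel_top=.087,pointer=.032,mark=.028,jaw=0,holder=0).items():
    for q in spotter.spot_point('wrist',t)[:2]: print(t,round(q['confidence'],2),np.round(q['location'],1),np.round(at_z('wrist',q['location'],z,W),4))
E
```

```text
clock: 2.9
tool_pos: [0.5843, -0.1526, 0.2505]
tcp_rot: [3.141, -0.0, 1.127]
force: [1.8, 1.0, 0.1]
grip_width: -0.001
clock: 4.03
tool_pos: [0.5837, -0.1511, 0.2503]
tcp_rot: [-3.142, -0.0, 0.005]
force: [-0.0, -0.5, -0.1]
grip_width: 0.001
[[ 1.     0.    -0.001  0.   ]
 [-0.     0.95   0.311 -0.08 ]
 [ 0.001 -0.311  0.95  -0.123]
 [ 0.     0.     0.     1.   ]]
wheel_top 0.92 [343.2 209.4] [ 0.6024 -0.1737  0.087 ]
pointer 0.6 [408.9 140.6] [ 0.6665 -0.1239  0.032 ]
pointer 0.59 [344.1 211.7] [ 0.607  -0.1959  0.032 ]
mark 0.63 [420.7 118.5] [ 0.6769 -0.1038  0.028 ]
mark 0.17 [406.3 139. ] [ 0.6649 -0.123   0.028 ]
jaw 0.69 [344.4 134.4] [ 0.6074 -0.1229  0.    ]
holder 0.59 [339.8 104.6] [ 0.602  -0.0932  0.    ]
holder 0.56 [342.  202.3] [ 0.6066 -0.1967  0.    ]
```

View pics/w1.png

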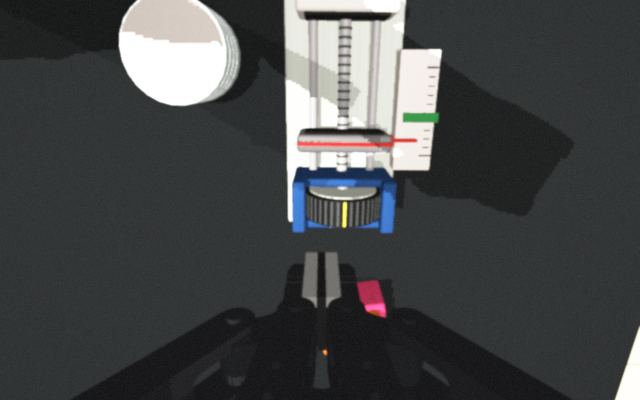

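The wrist view confirms yaw ≈ 0. The wheel's top is at (343,209), the pointer tip at (410,141) and the mark at (421,118). I'll go to just above the wheel, on its near side.

```bash
python3 -m creep '[[1.5,7,34,0,0,0,0],[1.5,7,34,0,0,0,0],[1.5,7,34,0,0,0,0],[1.5,6,25,0,0,0,0],[0,0,0,0,0,0,0],[0,0,0,0,0,0,0]]'
python3 - <<'E'
from h import *
print(ctrl.get_state()['force'])
p,d=cams.camera('scene'); a=p[100:260,120:320]
save('s2.png',cv2.resize(a,None,fx=3.7,fy=3.7,interpolation=cv2.INTER_CUBIC))
W,_=cam2world('wrist')
p,d=cams.camera('wrist'); save('w2.png',p)
E
```

```text
clock: 5.08
tool_pos: [0.5903, -0.1783, 0.1243]
tcp_rot: [3.141, -0.001, 0.002]
force: [0.1, 0.0, 0.7]
grip_width: 0.0
[0.09993565 0.04804393 0.74784484]
```

View pics/s2.png

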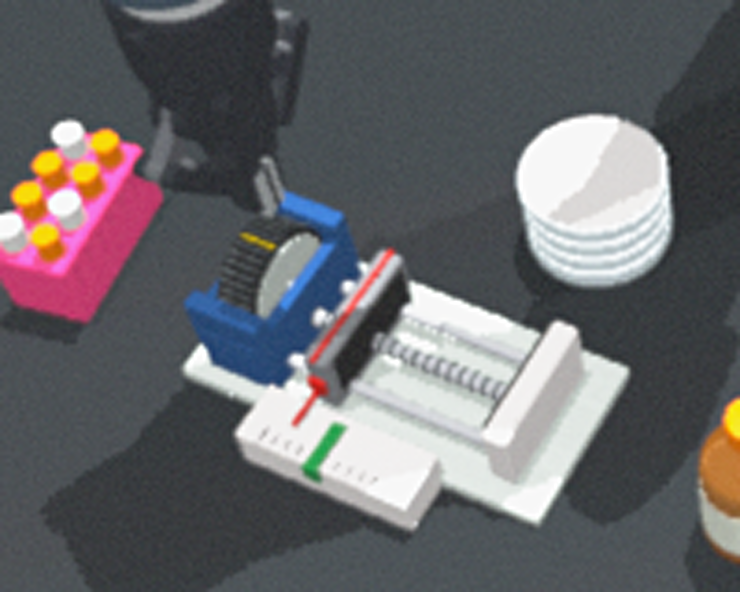

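View pics/w2.png

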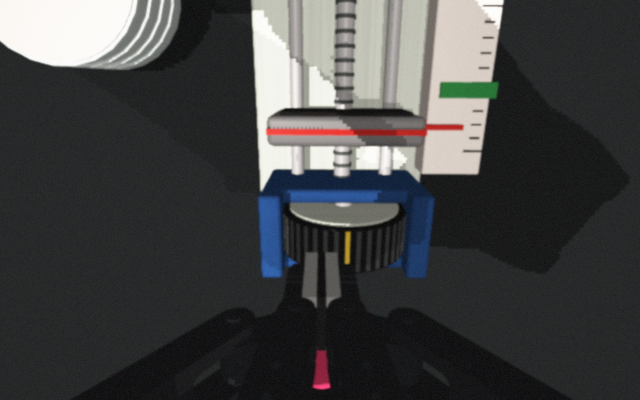

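The fingertip stands at the near side of the wheel's top, wrist image (322,253). I'll lower it gently and watch the force.

```bash
python3 -m creep '[[-2,0,8,0,0,0,0],[0,0,6,0,0,0,0],[0,0,0,0,0,0,0]]'; python3 -m creep '[[0,0,2,0,0,0,0],[0,0,0,0,0,0,0]]'; python3 -m creep '[[0,0,2,0,0,0,0],[0,0,0,0,0,0,0]]'
```

```text
clock: 5.55
tool_pos: [0.5872, -0.178, 0.1087]
tcp_rot: [-3.141, 0.001, 0.002]
force: [-0.6, -0.3, 0.2]
grip_width: -0.002
clock: 5.8
tool_pos: [0.5877, -0.1782, 0.1072]
tcp_rot: [3.142, 0.0, 0.002]
force: [0.2, -0.5, 0.1]
grip_width: 0.002
clock: 6.05
tool_pos: [0.5876, -0.1782, 0.1052]
tcp_rot: [-3.142, 0.0, 0.002]
force: [0.1, -0.2, -0.5]
grip_width: -0.002
```

```bash
python3 -m creep '[[0,0,1,0,0,0,0],[0,0,0,0,0,0,0]]'; python3 -m creep '[[0,0,1,0,0,0,0],[0,0,0,0,0,0,0]]';python3 -m creep '[[0,0,1,0,0,0,0],[0,0,0,0,0,0,0]]'
```

```text
clock: 6.3
tool_pos: [0.5878, -0.1783, 0.1047]
tcp_rot: [-3.142, -0.0, 0.002]
force: [-1.5, 0.8, 4.1]
grip_width: -0.003
clock: 6.55
tool_pos: [0.588, -0.1784, 0.1044]
tcp_rot: [-3.141, -0.001, 0.002]
force: [-2.6, 1.6, 10.3]
grip_width: 0.001
clock: 6.8
tool_pos: [0.5881, -0.1784, 0.1041]
tcp_rot: [-3.141, -0.001, 0.002]
force: [-5.2, 1.6, 16.7]
grip_width: 0.0
```

```bash
python3 -m creep '[[0,0,-1,0,0,0,0],[4,0,-0.8,0,0,0,0],[4,0,-0.4,0,0,0,0],[4,0,0,0,0,0,0]]'; python3 -m creep '[[4,0,0,0,0,0,0],[4,0,0,0,0,0,0],[4,0,0.3,0,0,0,0]]'
python3 - <<'E'
from h import *
W,_=cam2world('wrist')
p,d=cams.camera('wrist'); save('w3.png',p)
E
```

```text
clock: 7.3
tool_pos: [0.6008, -0.1783, 0.106]
tcp_rot: [-3.142, -0.002, 0.002]
force: [-1.5, 1.7, 11.4]
grip_width: 0.001
clock: 7.68
tool_pos: [0.613, -0.1784, 0.1057]
tcp_rot: [3.141, -0.003, 0.002]
force: [0.1, 1.2, 9.5]
grip_width: 0.001
```

View pics/w3.png

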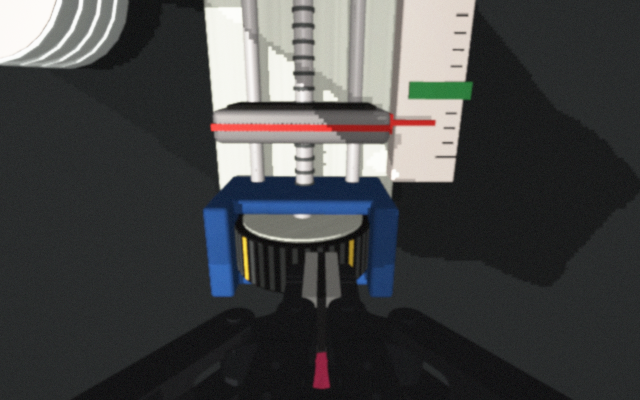

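The wheel rolls: its ribs have turned and the pointer has moved from row 127 to row 123. I'll finish the stroke, lift, return to the near side and press again, measuring pointer against mark by colour.

```bash
python3 -m creep '[[4,0,0.7,0,0,0,0],[4,0,1.1,0,0,0,0],[0,0,-12,0,0,0,0],[-18,0,-2,0,0,0,0],[-18,0,0,0,0,0,0],[0,0,0,0,0,0,0]]'
cat >> h.py <<'E'
def gap(tag):
    W,i=cam2world('wrist'); p,d=cams.camera('wrist'); save(tag+'.png',p)
    q=p.astype(int); r,g,b=q[...,0],q[...,1],q[...,2]
    G=(g>r+50)&(g>b+30); Rd=(r>g+80)&(r>b+80)
    n,l,st,c=cv2.connectedComponentsWithStats(G.astype(np.uint8)); k=1+st[1:,4].argmax()
    gc=c[k]; gx0,gx1=st[k,0],st[k,0]+st[k,2]
    m=np.zeros_like(Rd); m[:230, gx0-8:gx1]=True
    v,u=np.nonzero(Rd&m); 
    P=np.mean([at_z('wrist',(a,bb),.032,W) for a,bb in zip(u,v)],0)
    v2,u2=np.nonzero(l==k); Mk=np.mean([at_z('wrist',(a,bb),.028,W) for a,bb in zip(u2,v2)],0)
    print('green',gc,st[k],'red n',len(u),u.mean(),v.mean()); print('P',P,'M',Mk,'dy mm',1000*(Mk-P)[1])
E
python3 -c "
from h import *
gap('w4')"
```

```text
clock: 8.48
tool_pos: [0.5824, -0.1785, 0.1167]
tcp_rot: [-3.141, 0.001, 0.001]
force: [0.0, 0.2, 0.3]
grip_width: -0.003
green [489.55367232  89.05988701] [460  82  60  16 885] red n 165 468.0 117.0
P [ 0.66513347 -0.11740841  0.032     ] M [ 0.67685668 -0.10240174  0.028     ] dy mm 15.006667064089028
```

View pics/w4.png

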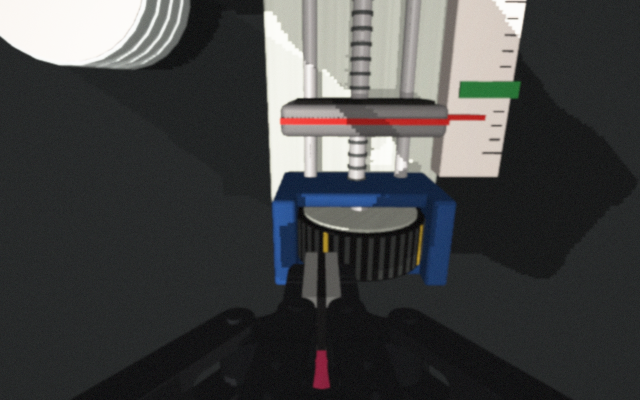

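Pointer is now 15 mm short, consistent with about 5.5 mm per stroke. Second stroke.

```bash
python3 -m creep '[[0,0,10,0,0,0,0],[0,0,5,0,0,0,0],[0,0,0,0,0,0,0]]'; python3 -m creep '[[4,0,-1.4,0,0,0,0],[4,0,-1,0,0,0,0],[4,0,-0.5,0,0,0,0],[4,0,-0.1,0,0,0,0]]'; python3 -m creep '[[4,0,0,0,0,0,0],[4,0,0,0,0,0,0],[4,0,0.1,0,0,0,0]]';  python3 -m creep '[[4,0,0.5,0,0,0,0],[4,0,1,0,0,0,0],[4,0,1.4,0,0,0,0]]';
```

```text
clock: 8.9
tool_pos: [0.5824, -0.1781, 0.1018]
tcp_rot: [-3.14, 0.003, 0.002]
force: [-8.2, 2.1, 16.3]
grip_width: -0.001
clock: 9.4
tool_pos: [0.6016, -0.1781, 0.1059]
tcp_rot: [-3.141, -0.003, 0.003]
force: [-2.4, 3.1, 13.7]
grip_width: 0.002
clock: 9.78
tool_pos: [0.6138, -0.1781, 0.1056]
tcp_rot: [3.142, -0.003, 0.003]
force: [0.4, 0.5, 9.9]
grip_width: 0.001
clock: 10.15
tool_pos: [0.6256, -0.1781, 0.102]
tcp_rot: [3.141, -0.003, 0.003]
force: [0.1, -0.7, 6.3]
grip_width: 0.004
```

```bash
python3 -m creep '[[0,0,-14,0,0,0,0],[-20,0,0,0,0,0,0],[-20,0,0,0,0,0,0],[0,0,0,0,0,0,0]]'
python3 -c "
from h import *
gap('w5')"
```

```text
clock: 10.65
tool_pos: [0.5824, -0.1785, 0.1156]
tcp_rot: [-3.141, 0.001, 0.001]
force: [0.5, -0.1, 0.1]
grip_width: 0.002
green [490.65303867  89.17458564] [461  82  60  16 905] red n 187 470.60427807486633 103.2192513368984
P [ 0.66515357 -0.10980379  0.032     ] M [ 0.67695653 -0.10242493  0.028     ] dy mm 7.378852822740978
```

Second stroke gave 7.6 mm, leaving 7.4 mm. One more stroke, slightly shorter.

```bash
python3 -m creep '[[0,0,10,0,0,0,0],[0,0,4,0,0,0,0],[0,0,0,0,0,0,0]]'; python3 -m creep '[[4,0,-1.4,0,0,0,0],[4,0,-1,0,0,0,0],[4,0,-0.5,0,0,0,0],[4,0,-0.1,0,0,0,0]]'; python3 -m creep '[[4,0,0,0,0,0,0],[4,0,0,0,0,0,0],[4,0,0.1,0,0,0,0]]';  python3 -m creep '[[4,0,0.5,0,0,0,0],[3.5,0,1,0,0,0,0],[0,0,0,0,0,0,0],[0,0,-14,0,0,0,0],[-15,0,0,0,0,0,0],[-15,0,0,0,0,0,0],[0,0,0,0,0,0,0]]'
python3 -c "
from h import *
gap('w6')"
```

```text
clock: 11.08
tool_pos: [0.5828, -0.1782, 0.102]
tcp_rot: [-3.14, 0.003, 0.002]
force: [-8.1, 2.5, 16.8]
grip_width: -0.0
clock: 11.58
tool_pos: [0.6017, -0.1781, 0.1059]
tcp_rot: [-3.141, -0.003, 0.003]
force: [-1.9, 2.3, 14.2]
grip_width: 0.001
clock: 11.95
tool_pos: [0.6138, -0.1782, 0.1056]
tcp_rot: [3.141, -0.003, 0.003]
force: [-0.4, 1.1, 9.8]
grip_width: 0.004
clock: 12.82
tool_pos: [0.5883, -0.1784, 0.1169]
tcp_rot: [-3.141, 0.001, 0.001]
force: [-0.1, 0.3, -0.1]
grip_width: 0.002
green [485.14767255  89.42054575] [449  82  60  17 623] red n 184 458.9021739130435 91.01086956521739
P [ 0.66429819 -0.10320259  0.032     ] M [ 0.68040658 -0.1024328   0.028     ] dy mm 0.7697930812289172
```

View pics/w6.png

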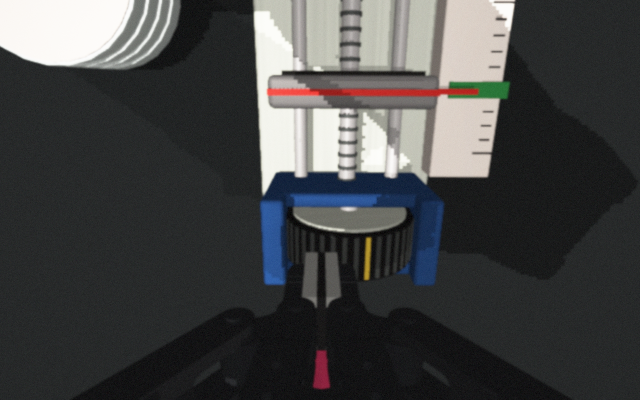

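The pointer (row 91) lies within the mark (rows 82–98), about 0.8 mm off centre. I'll withdraw and check with the other cameras.

```bash
python3 -m creep '[[0,0,-30,0,0,0,0],[0,0,-40,0,0,0,0],[-10,0,-40,0,0,0,0],[-20,0,-20,0,0,0,0],[-20,0,0,0,0,0,0],[0,0,0,0,0,0,0],[0,0,0,0,0,0,0]]'
python3 - <<'E'
from h import *
gap('w7')
Z=dict(pointer=.032,mark=.028,bottle=0,rack=0,dishes=0)
for n in ['scene','top']:
    p,d=cams.camera(n)
    a=p[180:250,160:260] if n=='scene' else p[130:230,380:520]
    save(n+'7.png',cv2.resize(a,None,fx=5.5,fy=5.5,interpolation=cv2.INTER_CUBIC))
    for t,z in Z.items():
        for q in spotter.spot_point(n,t)[:1]: print(n,t,round(q['confidence'],2),np.round(q['location'],1),np.round(at_z(n,q['location'],z),4))
E
```

```text
clock: 13.75
tool_pos: [0.5403, -0.178, 0.2468]
tcp_rot: [3.141, -0.001, 0.003]
force: [0.1, 0.8, 0.5]
grip_width: 0.001
green [478.1952381   86.35238095] [455  82  37  11 210] red n 73 458.3424657534247 88.02739726027397
P [ 0.66304635 -0.10333472  0.032     ] M [ 0.68229813 -0.10190686  0.028     ] dy mm 1.4278678343680324
scene pointer 0.83 [209.1 216.1] [ 0.6653 -0.1016  0.032 ]
scene mark 0.42 [208.3 220.4] [ 0.6729 -0.0996  0.028 ]
scene bottle 0.59 [324.6 238.8] [ 0.5988  0.1268 -0.    ]
scene rack 0.9 [145.2 166.3] [ 0.5994 -0.3216  0.    ]
scene dishes 0.71 [282.9 161.1] [ 0.4567 -0.0442  0.    ]
top pointer 0.74 [465.  188.3] [ 0.6051 -0.1862  0.032 ]
top mark 0.47 [419.5 158.1] [ 0.6718 -0.0969  0.028 ]
top bottle 0.84 [317.3 192.9] [0.6069 0.1183 0.    ]
top dishes 0.87 [397.2 261.7] [ 0.4592 -0.0459  0.    ]
```

View pics/top7.png

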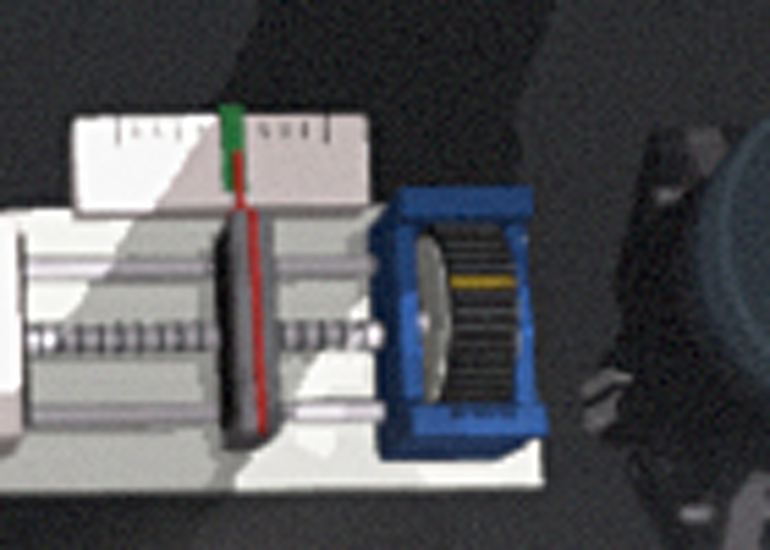

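View pics/scene7.png

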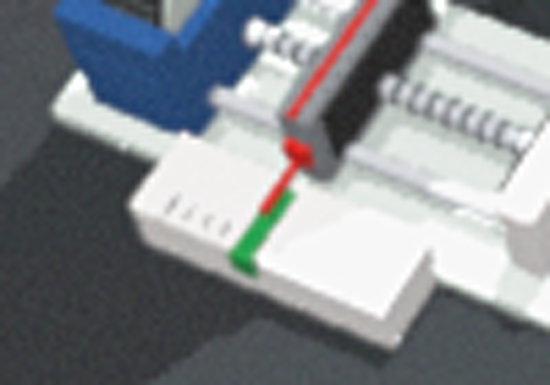

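Wrist says the pointer is 0.8–1.4 mm short of centre; the top view says about 1.6 mm after parallax. It is inside, but with little margin. There is plenty of time, so I'll add about 7 mm of roll (1.2 mm of jaw travel).

```bash
python3 -m creep '[[20,0,0,0,0,0,0],[20,0,20,0,0,0,0],[18,0,40,0,0,0,0],[0,0,40,0,0,0,0],[0,0,30,0,0,0,0],[0,0,0,0,0,0,0]]';python3 -m creep '[[0,0,8,0,0,0,0],[0,0,4,0,0,0,0],[0,0,0,0,0,0,0]]'
```

```text
clock: 15.15
tool_pos: [0.5955, -0.1776, 0.1147]
tcp_rot: [-3.141, 0.005, 0.002]
force: [0.6, -0.1, 0.6]
grip_width: -0.003
clock: 15.52
tool_pos: [0.5983, -0.1784, 0.1061]
tcp_rot: [3.141, -0.003, 0.002]
force: [0.3, 0.9, 3.0]
grip_width: -0.001
```

```bash
python3 -m creep '[[0,0,1,0,0,0,0],[0,0,0,0,0,0,0]]'; python3 -m creep '[[2,0,0,0,0,0,0],[3,0,0,0,0,0,0],[2,0,0,0,0,0,0],[0,0,0,0,0,0,0]]'; python3 -m creep '[[0,0,-30,0,0,0,0],[0,0,-40,0,0,0,0],[-20,0,-40,0,0,0,0],[-25,0,-20,0,0,0,0],[-20,0,0,0,0,0,0],[0,0,0,0,0,0,0],[0,0,0,0,0,0,0]]'
python3 - <<'E'
from h import *
gap('w8')
p,d=cams.camera('top');save('top8f.png',p)
save('top8.png',cv2.resize(p[130:230,380:520],None,fx=5.5,fy=5.5,interpolation=cv2.INTER_CUBIC))
p,d=cams.camera('scene')
save('scene8.png',p)
E
```

```text
clock: 15.78
tool_pos: [0.5987, -0.1784, 0.1059]
tcp_rot: [3.141, -0.004, 0.002]
force: [-2.6, 1.6, 10.6]
grip_width: -0.003
clock: 16.27
tool_pos: [0.6059, -0.1785, 0.106]
tcp_rot: [3.141, -0.004, 0.002]
force: [-1.0, 1.9, 10.8]
grip_width: -0.001
clock: 17.15
tool_pos: [0.54, -0.1781, 0.2339]
tcp_rot: [3.142, -0.001, 0.003]
force: [0.2, -0.4, -0.2]
grip_width: -0.002
green [482.9688716  87.6614786] [459  82  40  11 257] red n 105 463.2 86.5904761904762
P [ 0.66214507 -0.1019634   0.032     ] M [ 0.68099574 -0.10286695  0.028     ] dy mm -0.9035498888904925
```

View pics/top8.png

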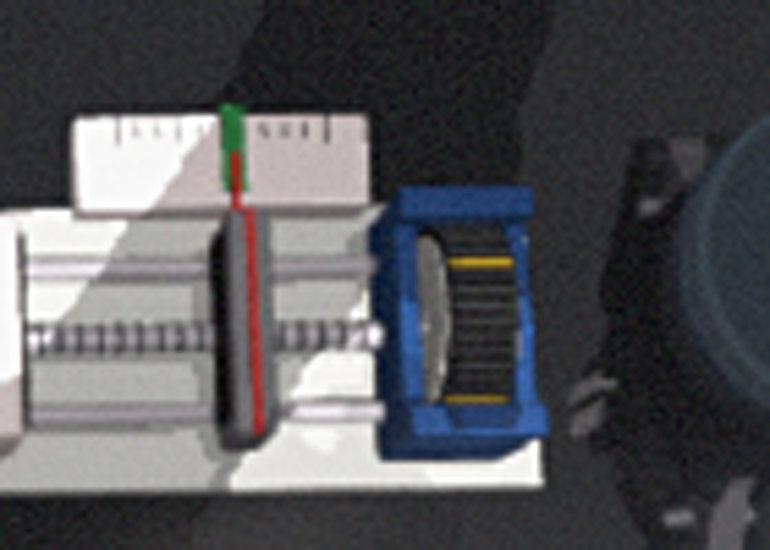

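View pics/scene8.png

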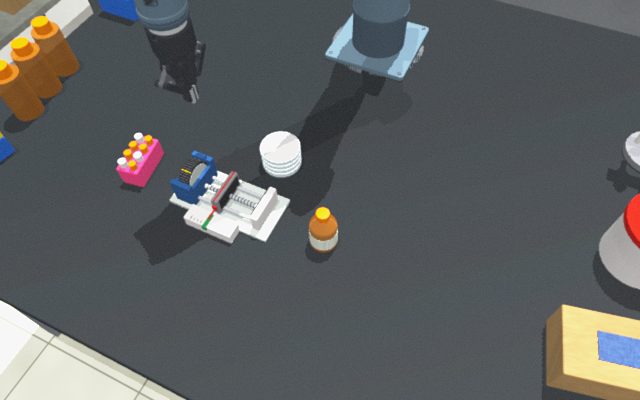

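View pics/w8.png

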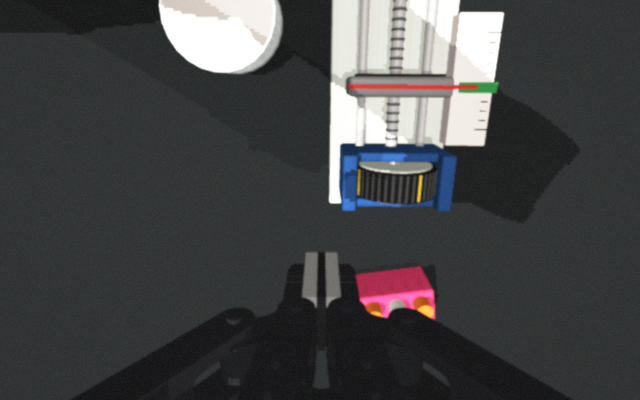

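The top view shows the pointer inside the mark (columns 236 and 232 in the crop, about 0.6 mm short after parallax). The wrist reads 0.9 mm past centre. The two bracket zero, both well inside 3 mm. The bystanders stand where they were and the hand is clear.

```bash
python3 -c "
from h import *
print(ctrl.get_state()['force']); print(finish_job())"
```

```text
[ 0.39309545 -0.25740348  0.09929918]
the job is handed in; nothing more can be done
None
```

The jaw's red pointer now stands inside the green gauge mark, and the job is handed in, about 17.5 s into the 58 s allowed. I rolled the wheel's top away from the robot with the shut fingertips: three strokes, then a 7 mm correction. I pressed with at most about 17 N in the readings, slightly over the suggested 15 N. The hand then went up and back, well clear of the holder.

- **Pointer and mark:** The last two readings disagree slightly. The wrist camera puts the pointer 0.9 mm past the middle of the mark. The top view, judged by eye and corrected for parallax, puts it about 0.6 mm short. Both are inside the 3 mm limit.
- **Bystanders:** In the last pictures the bottle, rack and dishes stand where they were. Before the final correction the position finder repeated their starting positions to within about 8 mm, which is its usual scatter. It missed the rack in that top view, and I did not run it again afterwards.
- **Detector error:** In that same top picture the position finder also mistook the wheel for the pointer. I discarded that reading because the picture clearly showed otherwise.
- **Contact:** The force at the wrist was about 0.5 N just before hand-in, with nothing touched.

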